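# Stand the tipped bottle in its lane and hold the mirror on its band

## Task

The white bottle with the orange band has tipped over: stand it upright on the empty orange-ringed place in the grey tray and let go of it, leaving the white jar and the spray can beside it standing where they are. Then grip the blue handle on top of the sprung inspection mirror and turn it until the little camera sees the orange band in the mirror (the brass pointer under the mirror aims straight at the bottle). The mirror springs back when released, so finish while still holding the handle steady at that angle.

Things in the scene. Friction and masses are not known exactly. Their poses are not given: they have to be found in the camera images.
- bottle: White plastic screw-cap bottle, 49 mm diameter, 117 mm tall, 0.08 to 0.17 kg, with an orange band 20 mm wide round it; body straight up to about 80 mm from the base. Origin: centre of its base; its z axis runs from base to cap. It starts lying on the worktop, in front of the robot or somewhat left, z axis level and roughly towards +y (within about 25 degrees); it can roll.
- band (a point): Middle of the orange band, on the bottle's axis, 55 mm from the base towards the cap.
- place: The empty place in the tray: flat orange ring of 60 mm diameter, 1 mm thick with no edge to catch on, lying on the tray floor. Origin: its centre, at the height of the tray floor (4 mm above the worktop). It is one of three places in a row 95 mm apart along the tray; the jar and the can stand on the other two.
- tray: Shallow open grey plastic tray, fixed, 270 mm along its x axis (roughly world x), 90 mm across (its y), walls 16 mm high and 4 mm thick, floor 4 mm above the worktop. Origin: centre of its underside.
- white_jar: White jar standing in the tray, 69 mm diameter, 108 mm tall, loose. Origin: centre of its base, z up.
- spray_can: Blue spray can with black cap standing in the tray, 52 mm diameter, 151 mm tall, loose. Origin: centre of its base, z up.
- mirror (a joint): Angle of the inspection mirror about its upright pivot, 0 to 1.5 rad, growing counterclockwise seen from above. 0: parked, facing the camera squarely. A spring pulls it back to 0 (about 0.02 N m at 0, 0.11 N m at 1.5). A brass pointer under it is geared 2:1: it always shows where the camera's line of sight goes after the mirror, and starts aiming at the camera.
- handle (a point): Grip point of the mirror's blue handle: a flat upright paddle on top of the mirror, on the pivot axis, 12 mm thick (along this point's x axis, which is the way the mirror faces), 32 mm wide (y), from 109 to 153 mm above the worktop; this point is 135 mm above the worktop. The mirror below it is 58 mm wide, 41 to 103 mm above the worktop.
- sight (a point): Point on the pivot axis of the mirror, 68 mm above the worktop. Its x axis is the camera's line of sight after reflection (the direction of the brass pointer, 70 mm long), always level; it turns by twice the mirror's angle.
- lens (a point): Front of the camera's lens, 68 mm above the worktop, 66 mm from the pivot axis. The camera is a fixed black box 36 mm wide, its top 86 mm above the worktop, on the same fixed base as the mirror (156 x 62 mm), and looks level at the pivot axis.
Things that resemble listed ones, but are neither listed nor needed, are in the scene too. Of the things that look like the spray_can, the smaller one is meant.

How it is judged:
By the outcome, as a careful person would: the job done as asked, in the order asked, and still so for the second after the job is handed in, while the arm keeps its last pose, push and grip.
It also fails if it takes over 50 s, if anything falls off the work surface, if the arm or the gripper's body presses on something with over 40 N, if the wrist force passes 120 N, or if a joint passes its speed limit or range.

## Robot

A 6-joint arm with a two-finger parallel gripper is mounted at the origin on a cart in front of the work surface, level with it; the furniture and walls round the work are solid. World frame = base frame: x ahead of the robot, y to its left, z up, the work surface at z = 0. Lengths are in m, angles in rad, forces in N, time in s.
With the tool pointing down it reaches from about 0.25 to 0.725 m from the base axis. Payload 4 kg.
Tool frame: the origin (TCP) lies midway between the tips of the shut fingers; the grasp point (between the pads) lies 19 mm behind it; z points along the fingers, y is the direction in which the jaws open and shut (so a half turn about z gives the same grasp; the last joint's range is limited). The gripper opens to 85 mm and grips with 20 to 120 N. Pads are 22 mm wide; open, the fingers measure 114 mm over their backs; the gripper's body (76 mm by 85 mm) begins 54 mm behind the grasp point. The pads swing forward as they close: fully open they stand 13 mm farther back than shut.
Start: joints at [1.325, 0.241, 0.005, 1.335, 0, 1.571], TCP at [0.122, 0.485, 0.231] pointing down, gripper open.
Joint ranges: [-2.72, 2.72], [-1.05, 1.87], [-1.09, 1.28], [-1.99, 2.15], [-1.42, 1.44], [-3.14, 3.14]. Speed limits (rad/s): [2.79, 2.79, 3.14, 3.14, 3.14, 3.14].

## Interface

Orientations are given as a unit quaternion [x, y, z, w].
In Python, from workcell import get_obs, camera, camera_model, job_done, masks_of gives the robot as it stands.
- The arm moves only by the tool jog_arm, never from a script. Its argument "deltas" is a list that holds one entry, the list of rows, each a list of 7 numbers: the shift along the tool's x, y, z in mm, then the turn, a rotation vector about the tool's x, y, z in degrees, then the finger opening in mm, from 0 to 85.4. A call has 1 to 5 rows; each row shifts and turns the pose as measured when the row begins, along the tool's axes as they then stand; what a row does not reach is not made up. A row lasts 1/10 s, in which the tool goes at most 50 mm and 8.59 degrees, less where a joint would pass 70% of its speed; a pose out of reach is approached as far as the arm can. A call with a gripper value outside its range is refused whole. The fingers move at their own pace and stop on an object; the grip force is fixed at half the most. Time passes only in rows, so rows that do not move let the fingers close. It gives the time, the measured TCP pose, the force and the opening at its end, in the units of the state.
- get_obs(): the state, without advancing time (a new reading comes with each control period).
- camera(name): name is "scene" or "top" or "wrist"; returns the picture (384x512x3 uint8, red, green, blue); there is no depth.
- camera_model(name): a dict with "fovy" (degrees; the focal length in pixels is half the picture's height over the tangent of half this angle, whatever the lens; pixels are square), "cx", "cy" (the principal point, pixels), "pose" (4x4, takes a point from camera to world coordinates); the wrist camera has in their place "T_tool_cam" (4x4, takes a point from camera to tool coordinates, whose origin is the TCP and whose axes are the flange's). Camera axes: x right, y down, z forward; pixel columns grow to the right and rows downward; lengths in m; the calibration is good to about 2 mm. The wrist camera is an equidistant fisheye: a pixel r from the principal point sees the ray r / f radians off the axis. A picture is of the moment at which its call begins: read the wrist's pose just before it. camera_model takes no time and is no camera call.
- job_done(): hands the job in, once; it reports no verdict.
Trained networks look in the newest picture that a camera, given by its name, has taken for a name from the list of things; names that differ only in an ending like _2 or _b are one class to them, and where a whole thing is asked for, a point or a joint stands for the part that bears it (a point fixed in the world has none). Each returns a list of dicts, best first, with "conf" (0 to 1); they miss things now and then, are a little off and sometimes report something else, mostly with a low value. They report only what shows in the picture. A call takes as long as a camera call. They do not tell look-alikes from the thing itself.
- masks_of(target, camera): "pixels" (384x512 bool, what is visible of it) and "at" ([column, row] in pixels, amid what is visible of it).
The state is a dict: "clock": time; "joint_pos": joint angles; "joint_vel": joint speeds; "tau": joint torques, N m; "eef_pos": TCP position; "tool_rot": TCP orientation; "ft_force": force on the tool from outside, world axes, zero at the start; "ft_torque": the same for the moment, N m; "grip_width": finger opening in m.
Only numpy, scipy, OpenCV 4.12 (cv2) and the standard library are available. Lean on these libraries where they do the work, as an engineer would, in place of code of your own. Each camera call takes 0.05 s, during which the arm holds its last target. There are 200 camera calls.

## Working session

There is one attempt and no reset: what is moved stays moved. The work goes in short steps, Python scripts to look and compute and a tool call to move; the robot and the scene stay as the last step left them, time stands still between calls to the robot, and variables do not carry over. Pictures are saved under pics/ and viewed, about 8 in all and at most 12, crops included, and the job is handed in when it is done.

Besides the shell and the picture viewer there is one more tool, called after ">>>" as name(argument=value, ...), one argument or row to a line, values as JSON. jog_arm: Moves the arm, as the interface text tells. Its arguments: {"type":"object","properties":{"deltas":{"type":"array"}},"required":["deltas"]}

```bash
mkdir -p pics; cat > h.py <<'E'
import numpy as np,cv2
from workcell import *
from scipy.spatial.transform import Rotation as R
def ray(cam,uv,obs=None):
    m=camera_model(cam); f=192/np.tan(np.radians(m['fovy'])/2)
    d=np.array([uv[0]-m['cx'],uv[1]-m['cy']],float)
    if cam=='wrist':
        r=np.hypot(*d); th=r/f; v=np.r_[d/max(r,1e-9)*np.sin(th),np.cos(th)]
        o=obs or get_obs(); T=np.eye(4);T[:3,:3]=R.from_quat(o['tool_rot']).as_matrix();T[:3,3]=o['eef_pos'];P=T@np.array(m['T_tool_cam'])
    else: v=np.r_[d/f,1];P=np.array(m['pose'])
    v=P[:3,:3]@v
    return P[:3,3],v/np.linalg.norm(v)
def atz(cam,uv,z,obs=None):
    p,v=ray(cam,uv,obs); return p+v*(z-p[2])/v[2]
def tri(rs):
    A=0;b=0
    for p,v in rs:
        M=np.eye(3)-np.outer(v,v);A=A+M;b=b+M@p
    x=np.linalg.solve(A,b); return x,[np.linalg.norm((np.eye(3)-np.outer(v,v))@(x-p)) for p,v in rs]
def save(n,*cams):
    ims=[camera(c) for c in cams]
    cv2.imwrite(f'pics/{n}.png',cv2.cvtColor(np.vstack(ims),cv2.COLOR_RGB2BGR))
    return ims
E
python3 - <<'E'
from h import *
np.set_printoptions(precision=3,suppress=True)
print(get_obs())
for c in ['scene','top','wrist']:
    im=camera(c); cv2.imwrite(f'pics/a_{c}.png',im[...,::-1])
    m=camera_model(c);print(c,m)
    for t in ['bottle','place','white_jar','spray_can','handle','mirror','lens','tray','band','sight']:
        for r in masks_of(t,c): 
            if r['conf']>.2: print(c,t,round(r['conf'],2),np.round(r['at']),r['pixels'].sum(),atz(c,r['at'],0.03))
a,b=[cv2.imread(f'pics/a_{c}.png') for c in('top','wrist')]
E
```

```text
{'clock': 0.0, 'joint_pos': array([1.325, 0.241, 0.004, 1.335, 0.   , 1.571]), 'joint_vel': array([-0.   ,  0.   ,  0.001, -0.002, -0.   , -0.   ]), 'tau': array([  0.002, -37.232,  25.24 ,   0.017,   0.   ,   0.   ]), 'eef_pos': array([0.122, 0.484, 0.23 ]), 'tool_rot': array([ 0.123,  0.992, -0.001, -0.   ]), 'ft_force': array([ 1.059, -0.679, -0.273]), 'ft_torque': array([0.027, 0.017, 0.029]), 'grip_width': 0.08517182824077611}
scene {'fovy': 53.64560740474306, 'cx': 261.7873198096606, 'cy': 192.82384744692374, 'pose': array([[-0.877, -0.233,  0.42 ,  0.215],
       [-0.48 ,  0.41 , -0.775,  0.575],
       [ 0.009, -0.882, -0.472,  0.516],
       [ 0.   ,  0.   ,  0.   ,  1.   ]])}
scene bottle 0.77 [262. 303.] 1602 [0.449 0.137 0.03 ]
scene place 0.47 [283. 193.] 158 [ 0.597 -0.252  0.03 ]
scene place 0.22 [352. 186.] 1020 [ 0.447 -0.388  0.03 ]
scene white_jar 0.57 [350. 190.] 1055 [ 0.444 -0.362  0.03 ]
scene spray_can 0.92 [237. 165.] 1979 [ 0.805 -0.349  0.03 ]
scene spray_can 0.75 [316. 172.] 1078 [ 0.57  -0.424  0.03 ]
scene handle 0.63 [296. 197.] 397 [ 0.558 -0.248  0.03
[... 1305 characters left out ...]
 ]
top band 0.92 [199. 284.] 839 [0.452 0.135 0.03 ]
top band 0.33 [296. 219.] 1432 [ 0.463 -0.154  0.03 ]
wrist {'fovy': 65.70646984690485, 'cx': 250.65533664914463, 'cy': 193.00656683043516, 'T_tool_cam': array([[ 0.   , -0.95 , -0.314,  0.081],
       [ 1.   ,  0.   ,  0.001,  0.   ],
       [-0.001, -0.314,  0.95 , -0.143],
       [ 0.   ,  0.   ,  0.   ,  1.   ]])}
wrist bottle 0.8 [117. 365.] 888 [0.435 0.138 0.03 ]
wrist place 0.46 [ 15. 354.] 537 [ 0.418 -0.189  0.03 ]
wrist spray_can 0.65 [  3. 379.] 146 [ 0.545 -0.391  0.03 ]
wrist lens 0.75 [ 14. 354.] 531 [ 0.42  -0.194  0.03 ]
wrist lens 0.63 [115. 365.] 829 [0.436 0.13  0.03 ]
wrist band 0.68 [113. 366.] 839 [0.438 0.126 0.03 ]
```

View pics/a_top.png

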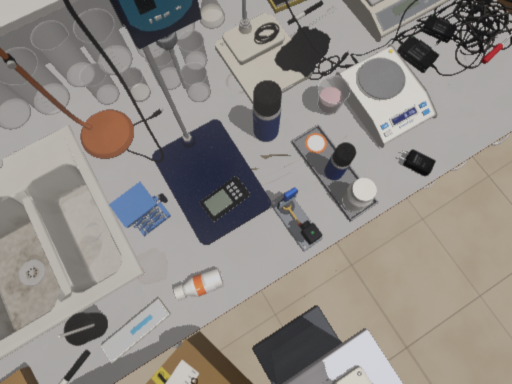

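View pics/a_scene.png

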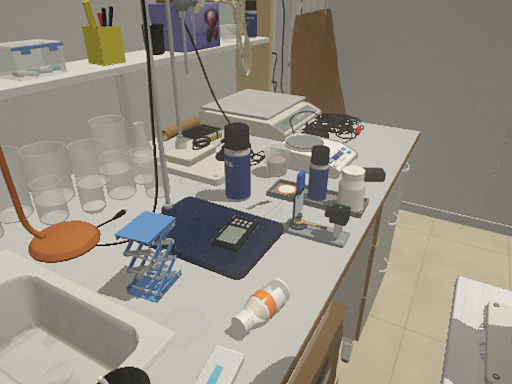

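Top view shows:
- Bottle at (198,284), orange band at (199,284), cap to the left (180,291), base to the right (219,280).
- Orange ring at (316,143).
- Small can at (342,160) and jar at (361,195).
- Mirror handle at (289,195), camera at (311,232).

Look-alikes:
- The big blue flask at (266,110) resembles the can; I want the smaller one, in the tray.
- The pink jar at (330,96) resembles the white jar.
- I see no second white/orange-banded bottle.

Next I triangulate and check a close crop.

```bash
python3 - <<'E'
from h import *
t=cv2.imread('pics/a_top.png');s=cv2.imread('pics/a_scene.png')
a=cv2.resize(t[120:250,250:400],None,fx=3,fy=3,interpolation=cv2.INTER_CUBIC)
b=cv2.resize(s[130:260,250:400],None,fx=3,fy=3,interpolation=cv2.INTER_CUBIC)[:,:350]
c=cv2.resize(s[265:345,215:305],None,fx=2.3,fy=2.3);d=cv2.resize(t[255:310,165:240],None,fx=3.5,fy=3.5)
im=np.zeros((590,800,3),np.uint8);im[:390,:450]=a;im[:390,450:800]=b
im[392:392+c.shape[0],:c.shape[1]]=c;im[392:392+d.shape[0],300:300+d.shape[1]]=d
cv2.imwrite('pics/b.png',im)
E
```

```text
(no output)
```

View pics/b.png

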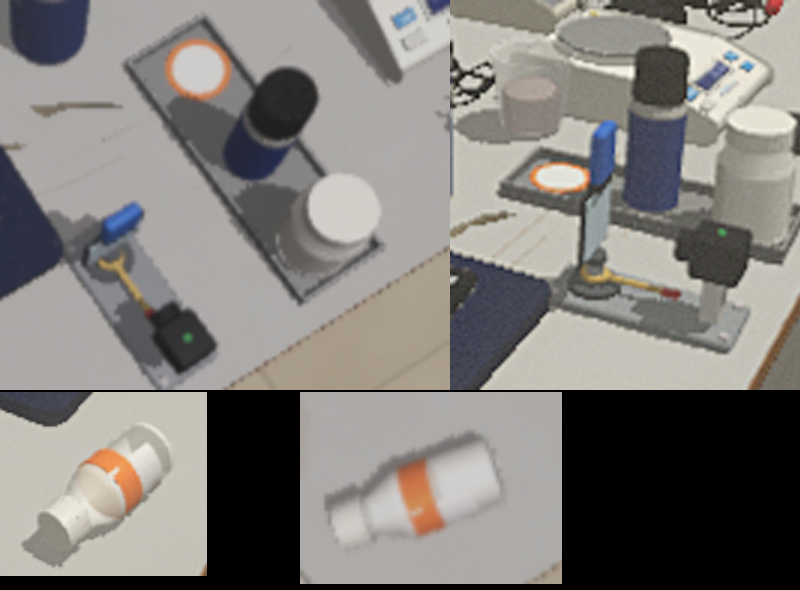

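The crops confirm the choices: banded bottle lying with its cap toward the sink, ring at the far end of the tray, then the small can, then the jar. The pointer aims at the camera. Now positions.

```bash
python3 - <<'E'
from h import *
np.set_printoptions(precision=3,suppress=True)
T=lambda n,a,b:print(n,*tri([ray('top',a),ray('scene',b)]))
T('ring',(316,143),(250+110/3,130+177/3))
T('handle',(291,193),(301,180))
T('pivotbase',(286.3,207.3),(300,225.7))
T('led',(312.3,232.7),(340.7,207.3))
T('jartop',(364.3,189.3),(250+310/3,130+125/3))
T('cantop',(344,153.5),(250+212/3,130+60/3))
T('band',(199.6,285),(262.8,302.4)); T('base',(219.3,276.7),(282.4,288.9)); T('cap',(177,292.4),(239.8,322.8))
for n,uv,z in [('ring',(316,143),.005),('c1',(318.3,126),.016),('c2',(292,141.7),.016),('c3',(350.3,220),.016),('c4',(376.7,201.3),.016),('base',(219.3,276.7),.0245),('cap',(177,292.4),.0245),('band',(199.6,285),.035),('pivot',(286.3,207.3),.012),('led',(312.3,232.7),.086),('rodfoot',(188,140),0),('rodtop',(150,45),.3),('jack',(160,198),.05)]: print(n,atz('top',uv,z))
E
```

```text
ring [ 0.619 -0.324  0.003] [np.float64(1.0470031974334204e-05), np.float64(1.0470031974377503e-05)]
handle [ 0.51  -0.158  0.13 ] [np.float64(0.0003295902108750527), np.float64(0.0003295902108749526)]
pivotbase [ 0.505 -0.153  0.01 ] [np.float64(0.00179104997819032), np.float64(0.0017910499781905451)]
led [ 0.41  -0.158  0.086] [np.float64(0.00017837211504102783), np.float64(0.00017837211504117563)]
jartop [ 0.431 -0.318  0.105] [np.float64(5.399842810766541e-05), np.float64(5.399842810767343e-05)]
cantop [ 0.522 -0.311  0.149] [np.float64(0.0005258043398580524), np.float64(0.0005258043398580078)]
band [0.449 0.135 0.03 ] [np.float64(0.00033185565903056936), np.float64(0.00033185565903054323)]
base [0.439 0.084 0.026] [np.float64(0.00328836120682729), np.float64(0.003288361206827353)]
cap [0.463 0.191 0.026] [np.float64(0.0006092095211606648), np.float64(0.0006092095211606836)]
ring [ 0.619 -0.323  0.005]
c1 [ 0.655 -0.353  0.016]
c2 [ 0.654 -0.265  0.016]
c3 [ 0.391 -0.275  0.016]
c4 [ 0.396 -0.363  0.016]
base [0.442 0.085 0.024]
cap [0.464 0.191 0.024]
band [0.449 0.134 0.035]
pivot [ 0.506 -0.152  0.012]
led [ 0.41  -0.158  0.086]
rodfoot [ 0.816 -0.023  0.   ]
rodtop [ 0.897 -0.044  0.3  ]
jack [0.688 0.115 0.05 ]
```

```bash
cat >> h.py <<'E'
def frame(z,y):
    z=np.array(z,float);z/=np.linalg.norm(z);y=np.array(y,float);y-=z*(y@z);y/=np.linalg.norm(y)
    return np.c_[np.cross(y,z),y,z]
def plan(wps,g,step=45,ang=8.0,o=None):
    """wps: list of (pos,Rmat); prints tool-frame jog rows"""
    o=o or get_obs(); p=np.array(o['eef_pos']);r=R.from_quat(o['tool_rot']);rows=[]
    for tp,tr in wps:
        tr=R.from_matrix(tr);dv=(r.inv()*tr).as_rotvec(degrees=True);dp=np.array(tp)-p
        n=max(1,int(np.ceil(max(np.linalg.norm(dp)*1000/step,np.linalg.norm(dv)/ang))))
        for i in range(n):
            q=r*R.from_rotvec(dv*i/n,degrees=True)
            rows.append([*np.round(q.inv().apply(dp/n)*1000).astype(int).tolist(),*np.round(dv/n,1).tolist(),g])
        p=np.array(tp);r=tr
    for i in range(0,len(rows),5): print(rows[i:i+5])
def tilted(az,a):
    """tool for a lying bottle with axis azimuth az: tilt a, hand toward cap"""
    az,a=np.radians([az,a]);u=np.array([np.cos(az),np.sin(az),0])
    return frame(-np.sin(a)*u-[0,0,np.cos(a)],[np.sin(az),-np.cos(az),0]),u
E
python3 - <<'E'
from h import *
F,u=tilted(78,35); t=np.array([.451,.141,.0245])+.018*F[:,2]
plan([(t-.13*F[:,2],F)],85)
print(t-.13*F[:,2],R.from_matrix(F).as_quat())
E
```

```text
[[-33, -16, 10, 2.2, -2.3, 7.1, 85], [-35, -11, 11, 2.2, -2.3, 7.1, 85], [-35, -6, 13, 2.2, -2.3, 7.1, 85], [-35, -1, 15, 2.2, -2.3, 7.1, 85], [-34, 3, 16, 2.2, -2.3, 7.1, 85]]
[[-33, 8, 17, 2.2, -2.3, 7.1, 85], [-31, 13, 18, 2.2, -2.3, 7.1, 85], [-28, 17, 19, 2.2, -2.3, 7.1, 85], [-25, 21, 19, 2.2, -2.3, 7.1, 85], [-22, 25, 19, 2.2, -2.3, 7.1, 85]]
[[-17, 28, 19, 2.2, -2.3, 7.1, 85], [-13, 31, 18, 2.2, -2.3, 7.1, 85]]
[0.46435636 0.20383675 0.11624503] [ 0.74117728  0.60019352 -0.2336923   0.18924029]
```

>>> jog_arm(
  deltas=[
    [[-33,-16,10,2.2,-2.3,7.1,85],[-35,-11,11,2.2,-2.3,7.1,85],[-35,-6,13,2.2,-2.3,7.1,85],[-35,-1,15,2.2,-2.3,7.1,85],[-34,3,16,2.2,-2.3,7.1,85]],
  ],
)

```text
clock: 2.15
eef_pos: [0.2655, 0.3676, 0.1851]
tool_rot: [0.424, 0.895, -0.104, 0.089]
ft_force: [-0.3, -0.4, -0.1]
grip_width: 0.0852
```

>>> jog_arm(
  deltas=[
    [[-33,8,17,2.2,-2.3,7.1,85],[-31,13,18,2.2,-2.3,7.1,85],[-28,17,19,2.2,-2.3,7.1,85],[-25,21,19,2.2,-2.3,7.1,85],[-22,25,19,2.2,-2.3,7.1,85]],
  ],
)

```text
clock: 2.65
eef_pos: [0.4097, 0.2433, 0.1383]
tool_rot: [0.679, 0.687, -0.198, 0.166]
ft_force: [-0.1, 0.5, -0.2]
grip_width: 0.0848
```

```bash
python3 - <<'E'
from h import *
F,u=tilted(78,35); t=np.array([.451,.141,.0245])+.018*F[:,2]
plan([(t-.13*F[:,2],F)],85)
E
```

```text
[[-12, 28, 18, 2.1, -2.4, 5.8, 85], [-9, 30, 18, 2.1, -2.4, 5.8, 85]]
```

>>> jog_arm(
  deltas=[
    [[-12,28,18,2.1,-2.4,5.8,85],[-9,30,18,2.1,-2.4,5.8,85],[0,0,0,0,0,0,85]],
  ],
)

```text
clock: 2.95
eef_pos: [0.4694, 0.1989, 0.112]
tool_rot: [0.745, 0.593, -0.237, 0.19]
ft_force: [-0.9, -0.4, -0.4]
grip_width: 0.0847
```

```bash
python3 - <<'E'
from h import *
np.set_printoptions(precision=3,suppress=True)
o=get_obs();im=save('c','wrist')[0];print(o['eef_pos'],o['joint_pos'])
# predicted pixels of estimated band, base, cap not needed; find masks
for t in ['bottle','band']:
    for r in masks_of(t,'wrist')[:2]: print(t,r['conf'],r['at'],r['pixels'].sum(),atz('wrist',r['at'],.035,o))
hsv=cv2.cvtColor(im,cv2.COLOR_RGB2HSV);m=cv2.inRange(hsv,(5,150,120),(20,255,255))
n,l,st,c=cv2.connectedComponentsWithStats(m)
for i in range(1,n):
    if st[i,4]>60: print(st[i],c[i],atz('wrist',c[i],.04,o))
E
```

```text
[0.469 0.199 0.112] [ 0.629  0.711  0.254  1.605 -0.39   2.525]
bottle 0.94 [245.5, 186.4] 5330 [0.456 0.158 0.035]
band 0.86 [245.1, 185.4] 5280 [0.456 0.16  0.035]
[219 192  55  32 611] [248.028 212.673] [0.45  0.127 0.04 ]
```

View pics/c.png

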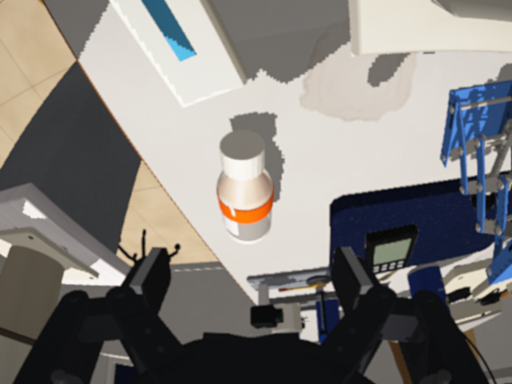

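The wrist view shows the bottle centred between the fingers: band at (248,213), cap (243,145) away from the hand, base toward the fingers. It agrees with the estimate to about 2 mm, so I go in.

```bash
python3 - <<'E'
from h import *
F,u=tilted(78,35); t=np.array([.452,.141,.0245])+.018*F[:,2]
plan([(t-.06*F[:,2],F),(t,F)],85,step=30)
E
```

```text
[[0, -1, 23, -0.1, 0.0, -0.2, 85], [0, -1, 23, -0.1, 0.0, -0.2, 85], [0, -1, 23, -0.1, 0.0, -0.2, 85], [0, 0, 30, 0.0, 0.0, 0.0, 85], [0, 0, 30, 0.0, 0.0, 0.0, 85]]
```

>>> jog_arm(
  deltas=[
    [[0,-1,23,-0.1,0,-0.2,85],[0,-1,23,-0.1,0,-0.2,85],[0,-1,23,-0.1,0,-0.2,85],[0,0,25,0,0,0,85],[0,0,20,0,0,0,85]],
  ],
)

```text
clock: 3.6
eef_pos: [0.4508, 0.1471, 0.0278]
tool_rot: [0.738, 0.608, -0.222, 0.191]
ft_force: [-0.0, -0.2, 0.6]
grip_width: 0.0853
```

```bash
python3 - <<'E'
from h import *
F,u=tilted(78,35); t=np.array([.452,.141,.0245])+.018*F[:,2]
plan([(t,F)],85,step=30);print(get_obs()['eef_pos'])
E
```

```text
[[-3, 2, 24, 1.2, -0.9, 0.6, 85]]
[0.45084277 0.14707166 0.0277671 ]
```

>>> jog_arm(
  deltas=[
    [[-2,1,12,0.6,-0.5,0.3,85],[-1,1,10,0.6,-0.4,0.3,85],[0,0,0,0,0,0,85]],
  ],
)

```text
clock: 3.9
eef_pos: [0.448, 0.1331, 0.0127]
tool_rot: [0.74, 0.602, -0.233, 0.19]
ft_force: [-0.2, 0.2, 0.1]
grip_width: 0.0854
```

>>> jog_arm(
  deltas=[
    [[0,0,0,0,0,0,35],[0,0,0,0,0,0,35],[0,0,0,0,0,0,35],[0,0,0,0,0,0,35],[0,0,0,0,0,0,35]],
  ],
)

```text
clock: 4.4
eef_pos: [0.4506, 0.1363, 0.0151]
tool_rot: [0.741, 0.602, -0.229, 0.19]
ft_force: [0.2, -0.4, -1.3]
grip_width: 0.0459
```

>>> jog_arm(
  deltas=[
    [[0,0,0,0,0,0,35],[0,0,0,0,0,0,35]],
  ],
)

```text
clock: 4.6
eef_pos: [0.4505, 0.1364, 0.0149]
tool_rot: [0.741, 0.602, -0.229, 0.19]
ft_force: [0.2, 0.4, -1.4]
grip_width: 0.0461
```

```bash
python3 - <<'E'
from h import *
o=get_obs();print(o['eef_pos'],o['grip_width'],o['ft_force'])
t=cv2.resize(camera('top')[235:330,150:270],None,fx=3.3,fy=3.3)
s=cv2.resize(camera('scene')[225:350,200:330],None,fx=3,fy=3)
im=np.zeros((400,800,3),np.uint8);im[:t.shape[0],:t.shape[1]]=t;im[:s.shape[0],405:405+s.shape[1]]=s[:,:395]
cv2.imwrite('pics/d.png',im[...,::-1])
E
```

```text
[0.45051296 0.13640214 0.01489668] 0.046126901107737366 [ 0.1962431   0.35467077 -1.41147156]
```

View pics/d.png

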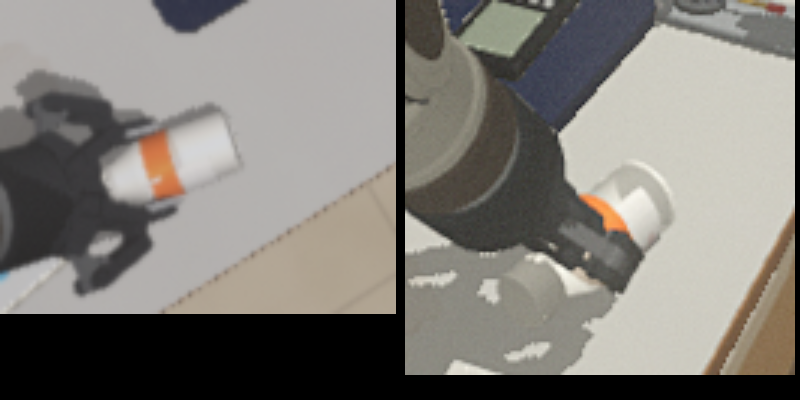

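The crops show both fingers straddling the bottle at the band and shoulder side. The force reading (about -1.4 N) suggests it already carries the weight. Lift and plan the turn.

```bash
cat >> h.py <<'E'
def grasped():
    import json; d=json.load(open('g.json'));return np.array(d['u']),np.array(d['B'])
def placeR(ut,az):
    """R with R@ut = up, and tool z horizontal part along az"""
    Q=R.align_vectors([[0,0,1]],[ut])[0].as_matrix(); z=Q[:,2]
    k=np.radians(az)-np.arctan2(z[1],z[0]); return R.from_euler('z',k).as_matrix()@Q
E
python3 - <<'E'
from h import *
import json
o=get_obs();Rm=R.from_quat(o['tool_rot']).as_matrix();p=o['eef_pos']
u=np.array([np.cos(np.radians(78)),np.sin(np.radians(78)),0]);B=np.array([.4495,.1345,.0255])-.055*u
json.dump(dict(u=(Rm.T@u).tolist(),B=(Rm.T@(B-p)).tolist()),open('g.json','w'))
ut,Bt=grasped();print(ut,Bt)
Rp=placeR(ut,-85);t=np.array([.619,-.323,.20])-Rp@Bt
print(t,Rp)
plan([(p+[0,0,.16],Rm),(t*[.55,.55,1]+p*[.45,.45,0]+[0,0,.02],(R.from_matrix(Rm)*R.from_rotvec(.55*(R.from_matrix(Rm).inv()*R.from_matrix(Rp)).as_rotvec())).as_matrix()),(t,Rp)],35,step=40)
E
```

```text
[ 0.82266731  0.00559366 -0.56849556] [-0.05294071 -0.00085463  0.02365328]
[ 0.61943457 -0.33364256  0.25700416] [[ 0.0563199  -0.99583478  0.07170184]
 [-0.56572658 -0.09100437 -0.81955576]
 [ 0.82266731  0.00559366 -0.56849556]]
[[-23, 0, -33, 0.0, 0.0, 0.0, 35], [-23, 0, -33, 0.0, 0.0, 0.0, 35], [-23, 0, -33, 0.0, 0.0, 0.0, 35], [-23, 0, -33, 0.0, 0.0, 0.0, 35], [-21, 12, 4, -1.4, 0.8, 7.5, 35]]
[[-19, 15, 4, -1.4, 0.8, 7.5, 35], [-17, 17, 4, -1.4, 0.8, 7.5, 35], [-15, 19, 5, -1.4, 0.8, 7.5, 35], [-12, 20, 5, -1.4, 0.8, 7.5, 35], [-10, 22, 5, -1.4, 0.8, 7.5, 35]]
[[-7, 23, 6, -1.4, 0.8, 7.5, 35], [-4, 23, 6, -1.4, 0.8, 7.5, 35], [-1, 23, 7, -1.4, 0.8, 7.5, 35], [2, 23, 7, -1.4, 0.8, 7.5, 35], [5, 23, 8, -1.4, 0.8, 7.5, 35]]
[[8, 22, 8, -1.4, 0.8, 7.5, 35], [8, 13, 17, -1.3, 0.8, 7.4, 35], [9, 12, 17, -1.3, 0.8, 7.4, 35], [10, 10, 17, -1.3, 0.8, 7.4, 35], [11, 8, 18, -1.3, 0.8, 7.4, 35]]
[[12, 6, 18, -1.3, 0.8, 7.4, 35], [12, 4, 18, -1.3, 0.8, 7.4, 35], [13, 2, 19, -1.3, 0.8, 7.4, 35], [13, 0, 19, -1.3, 0.8, 7.4, 35], [12, -2, 19, -1.3, 0.8, 7.4, 35]]
[[12, -4, 19, -1.3, 0.8, 7.4, 35]]
```

The turn comes out at 165°, because tool −y at the place needs an extra yaw. I check j5/j6 feasibility with an orientation-only model before moving.

```bash
cat >> h.py <<'E'
def wristR(q):  # orientation model, q=[j1,sum,j5,j6]
    return (R.from_euler('z',q[0])*R.from_euler('y',q[1])*R.from_euler('x',SG[0]*q[2])*R.from_euler('z',SG[1]*q[3]))
E
python3 - <<'E'
from h import *
import h, itertools
np.set_printoptions(precision=3,suppress=True)
A=[([1.325,.241,.005,1.335,0,1.571],[.123,.992,-.001,0]),([.629,.711,.254,1.605,-.39,2.525],[.745,.593,-.237,.19])]
o=get_obs();A.append((o['joint_pos'],o['tool_rot']));print(o['joint_pos'])
# candidates: base tool rotation C so that R=Rz(j1)Ry(s)·(axis j5)·(Rz(j6))·; frame with z along tool
for ax in 'xy':
  for s5,s6 in itertools.product([1,-1],[1,-1]):
    for off in (0,np.pi/2):
      Ms=[]
      for q,t in A:
        M=R.from_euler('z',q[0])*R.from_euler('y',q[1]+q[2]+q[3]+off)*R.from_euler(ax,s5*q[4])*R.from_euler('z',s6*q[5])
        Ms.append(M.inv()*R.from_quat(t))
      e=max((Ms[0].inv()*m).magnitude() for m in Ms)
      if e<.1: print(ax,s5,s6,off,e,Ms[0].as_rotvec(degrees=True))
E
```

```text
[ 0.563  0.711 -0.03   1.274 -0.425  2.436]
```

```bash
python3 - <<'E'
from h import *
import itertools
from scipy.optimize import least_squares
np.set_printoptions(precision=3,suppress=True)
A=[([1.325,.241,.005,1.335,0,1.571],[.123,.992,-.001,0],[.122,.484,.23]),([.629,.711,.254,1.605,-.39,2.525],[.745,.593,-.237,.19],[.4694,.1989,.112])]
o=get_obs();A.append((o['joint_pos'],o['tool_rot'],o['eef_pos']))
best=None
for ax in 'xyz':
  for s5,s6 in itertools.product([1,-1],[1,-1]):
      mk=lambda q:R.from_euler('z',q[0])*R.from_euler('y',q[1]-q[2]+q[3])*R.from_euler(ax,s5*q[4])*R.from_euler('z',s6*q[5])
      Ms=[mk(q).inv()*R.from_quat(t) for q,t,_ in A]
      e=max((Ms[0].inv()*m).magnitude() for m in Ms)
      if e<.1:
        print(ax,s5,s6,e,Ms[0].as_rotvec(degrees=True)); best=(ax,s5,s6,Ms[0])
ax,s5,s6,C=best
L=.30
ut,Bt=grasped()
for az in range(-105,-35,10):
    Rp=placeR(ut,az);p=np.array([.619,-.323,.006])-Rp@Bt;w=p-L*Rp[:,2];j1=np.arctan2(w[1],w[0])
    T=R.from_matrix(Rp)
    def f(v):return ((R.from_euler('z',j1)*R.from_euler('y',v[0])*R.from_euler(ax,s5*v[1])*R.from_euler('z',s6*v[2])*C).inv()*T).as_rotvec()
    ss=[least_squares(f,[.8,b,c]) for b in(-.5,.5) for c in(3,-3,0)]
    print(az,'w',w,'p',p,'j1 %.2f'%j1,[np.round(s.x,2) for s in ss if s.cost<1e-6])
E
```

```text
Traceback (most recent call last):
TypeError: cannot unpack non-iterable NoneType object
```

```bash
cat > ik.py <<'E'
from h import *
import itertools
from scipy.optimize import least_squares
np.set_printoptions(precision=3,suppress=True)
A=[([1.325,.241,.005,1.335,0,1.571],[.123,.992,-.001,0],[.122,.484,.23]),([.629,.711,.254,1.605,-.39,2.525],[.745,.593,-.237,.19],[.4694,.1989,.112])]
o=get_obs();A.append((o['joint_pos'],o['tool_rot'],o['eef_pos']))
best=(9,)
for ax in 'xyz':
  for s5,s6,s3 in itertools.product([1,-1],[1,-1],[1,-1]):
      mk=lambda q:R.from_euler('z',q[0])*R.from_euler('y',q[1]+s3*q[2]+q[3])*R.from_euler(ax,s5*q[4])*R.from_euler('x',s6*q[5])
      Ms=[mk(q).inv()*R.from_quat(t) for q,t,_ in A]
      e=max((Ms[0].inv()*m).magnitude() for m in Ms)
      if e<best[0]: best=(e,ax,s5,s6,Ms[0],s3)
e,ax,s5,s6,C,s3=best;print(e,ax,s5,s6,s3)
def ik(p,Rp,L=.30):
    w=p-L*Rp[:,2];j1=np.arctan2(w[1],w[0]);T=R.from_matrix(Rp)
    f=lambda v:((R.from_euler('z',j1)*R.from_euler('y',v[0])*R.from_euler(ax,s5*v[1])*R.from_euler('x',s6*v[2])*C).inv()*T).as_rotvec()
    ss=[least_squares(f,[.8,b,c]) for b in(-.5,.5) for c in(3,-3,0)]
    return w,j1,[np.round(s.x,2).tolist() for s in ss if s.cost<1e-6 and abs(s.x[1])<1.5]
E
python3 - <<'E'
from ik import *
for q,t,p in A: print('chk',q[0],ik(np.array(p),R.from_quat(t).as_matrix()))
ut,Bt=grasped()
for az in range(-105,-35,10):
    Rp=placeR(ut,az);p=np.array([.619,-.323,.006])-Rp@Bt;print(az,p,*ik(p,Rp))
E
```

```text
0.0031037387402422815 z 1 1 -1
chk 1.325 (array([0.122, 0.485, 0.53 ]), np.float64(1.3240220645446958), [[1.57, -0.0, 1.57], [1.57, -0.0, -4.71], [1.57, -0.0, 1.57], [1.57, -0.0, 1.57], [1.57, -0.0, -4.71], [1.57, -0.0, 1.57]])
chk 0.629 (array([0.508, 0.368, 0.357]), np.float64(0.6275598079389166), [[2.06, -0.39, 2.52], [2.06, -0.39, -3.76], [2.06, -0.39, 2.52], [2.06, -0.39, 2.52], [2.06, -0.39, -3.76], [2.06, -0.39, 2.52]])
chk 0.5628969752560153 (array([0.484, 0.304, 0.262]), np.float64(0.5603714666591576), [[2.01, -0.43, 2.43], [2.01, -0.43, -3.85], [2.01, -0.43, 2.43], [2.01, -0.43, 2.43], [2.01, -0.43, -3.85], [2.01, -0.43, 2.43]])
-105 [ 0.616 -0.333  0.063] [ 0.68  -0.095  0.234] -0.13852251428791704 [[1.75, -0.96, 4.92], [1.75, -0.96, -1.36], [1.75, -0.96, -1.36], [1.75, -0.96, 4.92], [1.75, -0.96, -1.36], [1.75, -0.96, -1.36]]
-95 [ 0.618 -0.334  0.063] [ 0.639 -0.088  0.234] -0.13635853809992557 [[1.5, -0.96, 4.62], [1.5, -0.96, -1.66], [1.5, -0.96, -1.66], [1.5, -0.96, 4.62], [1.5, -0.96, -1.66], [1.5, -0.96, -1.66]]
-85 [ 0.619 -0.334  0.063] [ 0.598 -0.088  0.234] -0.1
[... 239 characters left out ...]
.03, -0.85, -2.26], [1.03, -0.85, -2.26], [1.03, -0.85, 4.03], [1.03, -0.85, -2.26], [1.03, -0.85, -2.26]]
-65 [ 0.623 -0.333  0.063] [ 0.519 -0.109  0.234] -0.20742387313823707 [[0.86, -0.72, 3.78], [0.86, -0.72, -2.5], [0.86, -0.72, -2.5], [0.86, -0.72, 3.78], [0.86, -0.72, -2.5], [0.86, -0.72, -2.5]]
-55 [ 0.625 -0.332  0.063] [ 0.483 -0.13   0.234] -0.2625178293545894 [[0.73, -0.56, 3.58], [0.73, -0.56, -2.7], [0.73, -0.56, -2.7], [0.73, -0.56, 3.58], [0.73, -0.56, -2.7], [0.73, -0.56, -2.7]]
-45 [ 0.626 -0.331  0.063] [ 0.452 -0.156  0.234] -0.3332697349717427 [[0.66, -0.37, 3.4], [0.66, -0.37, -2.88], [0.66, -0.37, -2.88], [0.66, -0.37, 3.4], [0.66, -0.37, -2.88], [0.66, -0.37, -2.88]]
```

>>> jog_arm(
  deltas=[
    [[-23,0,-33,0,0,0,35],[-23,0,-33,0,0,0,35],[-23,0,-33,0,0,0,35],[-23,0,-33,0,0,0,35],[-23,0,-33,0,0,0,35]],
  ],
)

```text
clock: 5.2
eef_pos: [0.4457, 0.1333, 0.216]
tool_rot: [0.738, 0.602, -0.238, 0.188]
ft_force: [1.1, 0.1, -2.2]
grip_width: 0.0457
```

```bash
cat > traj.py <<'E'
from ik import *
import json,sys,os
N=36
def model(q): return (R.from_euler('z',q[0])*R.from_euler('y',q[1])*R.from_euler(ax,s5*q[2])*R.from_euler('x',s6*q[3])*C)
if not os.path.exists('t0.json'):
    w,j1,s=ik(o['eef_pos'],R.from_quat(o['tool_rot']).as_matrix());s=[v for v in s if v[2]>0][0]
    json.dump([j1,*s,float(np.hypot(*w[:2])),float(w[2])],open('t0.json','w'))
a=np.array(json.load(open('t0.json')))
ut,Bt=grasped();Rp=placeR(ut,-85);p=np.array([.619,-.323,.18])-Rp@Bt
w,j1,s=ik(p,Rp);s=[v for v in s if v[2]<0][0];b=np.array([j1,*s,np.hypot(*w[:2]),w[2]])
def pose(i):
    t=i/N;q=a+(b-a)*t
    q[5]+=.08*np.sin(np.pi*t)
    r=model(q);return np.r_[q[4]*np.cos(q[0]),q[4]*np.sin(q[0]),q[5]]+.30*r.as_matrix()[:,2],r
def rows(i0,i1,g=35):
    pp,pr=o['eef_pos'],R.from_quat(o['tool_rot']);out=[]
    for i in range(i0+1,i1+1):
        p1,r1=pose(i);out.append([*np.round(pr.inv().apply(p1-pp)*1000).astype(int).tolist(),*np.round((pr.inv()*r1).as_rotvec(degrees=True),1).tolist(),g]);pp,pr=p1,r1
    for k in range(0,len(out),5): print(out[k:k+5])
    print(max(np.linalg.norm(r[3:6]) for r in out),max(np.linalg.norm(r[:3]) for r in out),min((pose(i)[0]+ pose(i)[1].apply(Bt))[2] for i in range(N+1)))
E
python3 -c "
from traj import *
print(o['eef_pos'],o['grip_width'],o['ft_force'],a,b); rows(0,10)"
```

```text
0.0031037387402422815 z 1 1 -1
[0.446 0.133 0.216] 0.045699808370438036 [ 1.088  0.053 -2.187] [ 0.56   2.03  -0.43   2.43   0.57   0.461] [-0.146  1.25  -0.93  -1.97   0.604  0.408]
[[-8, 13, 0, -0.9, 0.2, -5.7, 35], [-9, 11, 0, -0.7, 0.2, -5.5, 35], [-11, 10, 0, -0.7, 0.0, -5.5, 35], [-12, 9, 1, -0.7, -0.1, -5.5, 35], [-13, 7, 1, -0.7, -0.2, -5.5, 35]]
[[-13, 6, 1, -0.6, -0.3, -5.5, 35], [-14, 4, 2, -0.6, -0.4, -5.5, 35], [-14, 2, 2, -0.5, -0.5, -5.4, 35], [-14, 1, 3, -0.4, -0.6, -5.4, 35], [-14, -1, 3, -0.3, -0.6, -5.4, 35]]
5.7740800133008205 15.264337522473747 0.18027405674432337
```

```bash
sed -i 's/^N=36/N=26/' traj.py; python3 -c "
from traj import *
rows(0,26);print(min((pose(i)[0]+ pose(i)[1].apply(Bt+.117*ut))[2] for i in range(N+1)))"
```

```text
0.0031037387402422815 z 1 1 -1
[[-11, 17, 0, -1.2, 0.2, -7.8, 35], [-14, 15, 0, -1.0, 0.1, -7.7, 35], [-16, 12, 1, -1.0, -0.1, -7.6, 35], [-18, 10, 1, -0.9, -0.3, -7.6, 35], [-19, 7, 2, -0.8, -0.5, -7.6, 35]]
[[-20, 3, 3, -0.7, -0.7, -7.5, 35], [-20, 0, 4, -0.5, -0.8, -7.5, 35], [-20, -3, 5, -0.3, -0.9, -7.5, 35], [-18, -6, 6, -0.1, -1.0, -7.5, 35], [-17, -9, 7, 0.2, -1.0, -7.5, 35]]
[[-15, -11, 8, 0.4, -0.9, -7.4, 35], [-12, -13, 10, 0.6, -0.8, -7.4, 35], [-10, -14, 11, 0.8, -0.7, -7.4, 35], [-7, -15, 12, 1.0, -0.5, -7.4, 35], [-4, -15, 13, 1.1, -0.3, -7.4, 35]]
[[-1, -15, 14, 1.1, -0.0, -7.4, 35], [2, -14, 15, 1.2, 0.2, -7.4, 35], [4, -12, 16, 1.1, 0.5, -7.4, 35], [6, -11, 17, 1.0, 0.7, -7.4, 35], [8, -9, 18, 0.9, 0.9, -7.4, 35]]
[[9, -6, 18, 0.7, 1.1, -7.4, 35], [10, -4, 19, 0.5, 1.3, -7.4, 35], [10, -1, 19, 0.2, 1.4, -7.4, 35], [10, 1, 20, -0.0, 1.5, -7.4, 35], [9, 3, 20, -0.3, 1.5, -7.4, 35]]
[[8, 5, 20, -0.6, 1.4, -7.4, 35]]
7.89430174239622 22.38302928559939 0.18027405674432337
0.22609546254570695
```

>>> jog_arm(
  deltas=[
    [[-11,17,0,-1.2,0.2,-7.8,35],[-14,15,0,-1.0,0.1,-7.7,35],[-16,12,1,-1.0,-0.1,-7.6,35],[-18,10,1,-0.9,-0.3,-7.6,35],[-19,7,2,-0.8,-0.5,-7.6,35]],
  ],
)

```text
clock: 5.7
eef_pos: [0.5197, 0.0684, 0.256]
tool_rot: [0.478, 0.828, -0.261, 0.136]
ft_force: [0.5, 0.6, -1.0]
grip_width: 0.0464
```

>>> jog_arm(
  deltas=[
    [[-20,3,3,-0.7,-0.7,-7.5,35],[-20,0,4,-0.5,-0.8,-7.5,35],[-20,-3,5,-0.3,-0.9,-7.5,35],[-18,-6,6,-0.1,-1.0,-7.5,35],[-17,-9,7,0.2,-1.0,-7.5,35]],
  ],
)

```text
clock: 6.2
eef_pos: [0.5802, -0.0143, 0.2813]
tool_rot: [0.161, 0.937, -0.3, 0.08]
ft_force: [0.3, 0.1, -0.8]
grip_width: 0.0462
```

```bash
python3 -c "
from traj import *
print(o['joint_pos'],o['grip_width'],o['ft_force'],[np.linalg.norm(o['eef_pos']-pose(i)[0]) for i in (9,10)]); rows(10,26)"
```

```text
0.0031037387402422815 z 1 1 -1
[ 0.284  0.449  0.278  1.539 -0.619  0.668] 0.0462265292016542 [ 0.32   0.078 -0.805] [np.float64(0.028097943586678817), np.float64(0.010773471039241403)]
[[-4, -11, 13, 1.2, -0.4, -4.3, 35], [-12, -13, 10, 0.6, -0.8, -7.4, 35], [-10, -14, 11, 0.8, -0.7, -7.4, 35], [-7, -15, 12, 1.0, -0.5, -7.4, 35], [-4, -15, 13, 1.1, -0.3, -7.4, 35]]
[[-1, -15, 14, 1.1, -0.0, -7.4, 35], [2, -14, 15, 1.2, 0.2, -7.4, 35], [4, -12, 16, 1.1, 0.5, -7.4, 35], [6, -11, 17, 1.0, 0.7, -7.4, 35], [8, -9, 18, 0.9, 0.9, -7.4, 35]]
[[9, -6, 18, 0.7, 1.1, -7.4, 35], [10, -4, 19, 0.5, 1.3, -7.4, 35], [10, -1, 19, 0.2, 1.4, -7.4, 35], [10, 1, 20, -0.0, 1.5, -7.4, 35], [9, 3, 20, -0.3, 1.5, -7.4, 35]]
[[8, 5, 20, -0.6, 1.4, -7.4, 35]]
7.556454194925025 22.38302928559939 0.18027405674432337
```

>>> jog_arm(
  deltas=[
    [[-4,-11,13,1.2,-0.4,-4.3,35],[-12,-13,10,0.6,-0.8,-7.4,35],[-10,-14,11,0.8,-0.7,-7.4,35],[-7,-15,12,1.0,-0.5,-7.4,35],[-4,-15,13,1.1,-0.3,-7.4,35]],
  ],
)

```text
clock: 6.7
eef_pos: [0.6121, -0.1104, 0.2804]
tool_rot: [-0.136, 0.925, -0.354, -0.002]
ft_force: [-0.1, 0.6, -1.4]
grip_width: 0.0463
```

>>> jog_arm(
  deltas=[
    [[-1,-15,14,1.1,0,-7.4,35],[2,-14,15,1.2,0.2,-7.4,35],[4,-12,16,1.1,0.5,-7.4,35],[6,-11,17,1.0,0.7,-7.4,35],[8,-9,18,0.9,0.9,-7.4,35]],
  ],
)

```text
clock: 7.2
eef_pos: [0.6323, -0.2156, 0.2661]
tool_rot: [-0.427, 0.81, -0.38, -0.133]
ft_force: [-1.1, -0.4, -0.9]
grip_width: 0.0463
```

```bash
python3 -c "
from traj import *
print(o['joint_pos'],o['grip_width'],o['ft_force']); rows(20,26)"
```

```text
0.0031037387402422815 z 1 1 -1
[ 0.01   0.441  0.121  1.102 -0.819 -1.025] 0.04626959792856275 [-1.112 -0.405 -0.903]
[[8, -2, 10, 0.6, 0.9, -3.9, 35], [10, -4, 19, 0.5, 1.3, -7.4, 35], [10, -1, 19, 0.2, 1.4, -7.4, 35], [10, 1, 20, -0.0, 1.5, -7.4, 35], [9, 3, 20, -0.3, 1.5, -7.4, 35]]
[[8, 5, 20, -0.6, 1.4, -7.4, 35]]
7.556454194925025 22.38302928559939 0.18027405674432337
```

>>> jog_arm(
  deltas=[
    [[8,-2,10,0.6,0.9,-3.9,35],[10,-4,19,0.5,1.3,-7.4,35],[10,-1,19,0.2,1.4,-7.4,35],[10,1,20,0,1.5,-7.4,35],[9,3,20,-0.3,1.5,-7.4,35]],
  ],
)

```text
clock: 7.7
eef_pos: [0.6209, -0.317, 0.2397]
tool_rot: [-0.628, 0.631, -0.352, -0.289]
ft_force: [0.1, 0.3, -0.5]
grip_width: 0.0462
```

>>> jog_arm(
  deltas=[
    [[8,5,20,-0.6,1.4,-7.4,35],[0,0,0,0,0,0,35]],
  ],
)

```text
clock: 7.9
eef_pos: [0.6139, -0.3405, 0.2303]
tool_rot: [0.664, -0.585, 0.333, 0.325]
ft_force: [0.2, 0.2, -1.0]
grip_width: 0.0464
```

```bash
python3 - <<'E'
from traj import *
o=get_obs();rr=R.from_quat(o['tool_rot'])
print(o['joint_pos'],o['grip_width'],o['eef_pos'],'base est',o['eef_pos']+rr.apply(Bt),'u',rr.apply(ut))
plan([(p,Rp)],35)
S=camera('scene');T=camera('top')
cv2.imwrite('pics/e_full.png',S[...,::-1]);cv2.imwrite('pics/e_top.png',T[...,::-1])
s=cv2.resize(S[60:260,210:400],None,fx=2.1,fy=2.1);t=cv2.resize(T[60:260,230:420],None,fx=2.1,fy=2.1)
cv2.imwrite('pics/e.png',np.hstack([s,t])[...,::-1])
E
```

```text
0.0031037387402422815 z 1 1 -1
[-0.152  0.471 -0.032  0.752 -0.932 -2.009] 0.04636953435029933 [ 0.614 -0.34   0.23 ] base est [ 0.611 -0.33   0.173] u [0.036 0.005 0.999]
[[2, -6, -9, 0.6, -0.1, 2.1, 35]]
```

View pics/e.png

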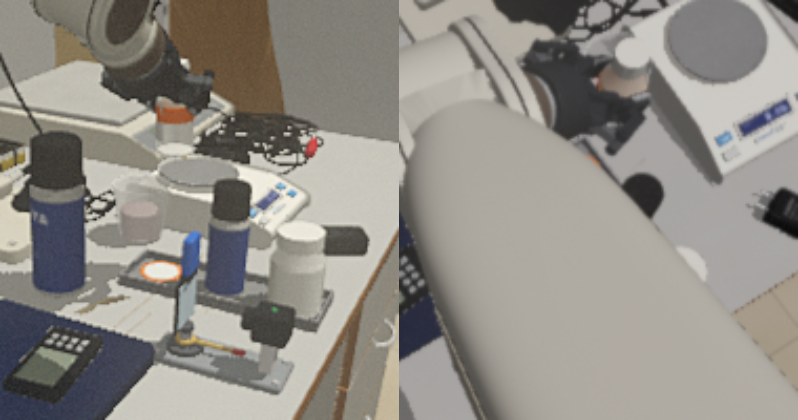

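```bash
python3 - <<'E'
from traj import *
o=get_obs();rr=R.from_quat(o['tool_rot'])
def orange(f,x0,x1,y0,y1):
    im=cv2.imread(f);m=cv2.inRange(cv2.cvtColor(im,cv2.COLOR_BGR2HSV),(3,100,90),(20,255,255));k=np.zeros_like(m);k[y0:y1,x0:x1]=m[y0:y1,x0:x1]
    pts=cv2.findNonZero(k);e=cv2.fitEllipse(cv2.convexHull(pts));return e,len(pts)
a1,_=orange('pics/a_top.png',300,332,128,158);a2,_=orange('pics/a_scene.png',270,300,180,198);a3,_=orange('pics/e_full.png',270,300,180,198)
print(a1[0],a2[0],a3[0],tri([ray('top',a1[0]),ray('scene',a2[0])]),atz('top',a1[0],.005),atz('scene',a2[0],.005))
def near(n,P,cam,uv):
    c,v=ray(cam,uv);print(n,P,'-> nearest on ray minus est',c+v*((P-c)@v)-P)
B=o['eef_pos']+rr.apply(Bt);u=rr.apply(ut)
near('cap',B+.117*u,'top',(341,85))
im=cv2.imread('pics/e_full.png');m=cv2.inRange(cv2.cvtColor(im,cv2.COLOR_BGR2HSV),(3,130,90),(18,255,255));
n,l,st,c=cv2.connectedComponentsWithStats(m[100:130,270:310]);i=1+st[1:,4].argmax();print(st[i],c[i])
near('band',B+.055*u,'scene',c[i]+[270,100])
cv2.imwrite('pics/f.png',cv2.resize(im[60:190,240:330],None,fx=5,fy=4.5))
E
```

```text
0.0031037387402422815 z 1 1 -1
(315.60882568359375, 142.79025268554688) (286.7853698730469, 188.85260009765625) (286.4419250488281, 188.82815551757812) (array([ 0.62 , -0.323,  0.004]), [np.float64(0.0007459166683061035), np.float64(0.0007459166683061765)]) [ 0.62  -0.323  0.005] [ 0.618 -0.322  0.005]
cap [ 0.617 -0.328  0.292] -> nearest on ray minus est [ 0.    -0.001  0.001]
[ 14  10  18   9 116] [22.319 14.509]
band [ 0.615 -0.328  0.23 ] -> nearest on ray minus est [-0.001  0.001 -0.005]
```

View pics/f.png

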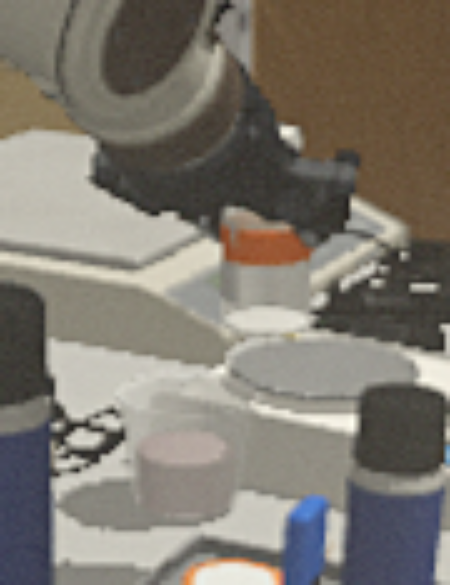

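The crop shows the bottle upright in the gripper, with the band at about (293,114) in the scene picture. Cap and band rays agree with the grasp estimate to 1 mm sideways and 5 mm in height. Ring centre is (0.619,-0.323). Lowering.

```bash
cat > down.py <<'E'
from traj import *
import sys
rr=R.from_quat(o['tool_rot']);B=o['eef_pos']+rr.apply(Bt)
print('base',B,'u',rr.apply(ut),o['ft_force'],o['grip_width'])
plan([(np.array([.619,-.323,float(z)])-Rp@Bt,Rp) for z in sys.argv[1:]],35,step=30)
E
python3 down.py .15 .03
```

```text
0.0031037387402422815 z 1 1 -1
base [ 0.613 -0.329  0.175] u [0.031 0.005 1.   ] [-0.382 -0.539 -1.856] 0.0462640766101569
[[-23, -5, 10, 0.4, -0.1, 1.9, 35], [-25, 0, 17, 0.0, 0.0, 0.0, 35], [-25, 0, 17, 0.0, 0.0, 0.0, 35], [-25, 0, 17, 0.0, 0.0, 0.0, 35], [-25, 0, 17, 0.0, 0.0, 0.0, 35]]
```

>>> jog_arm(
  deltas=[
    [[-23,-5,10,0.4,-0.1,1.9,35],[-25,0,17,0,0,0,35],[-25,0,17,0,0,0,35],[-25,0,17,0,0,0,35]],
  ],
)

```text
clock: 8.4
eef_pos: [0.6271, -0.3304, 0.1244]
tool_rot: [0.65, -0.6, 0.35, 0.307]
ft_force: [-0.4, -0.4, -1.3]
grip_width: 0.0461
```

```bash
python3 down.py .03 .018
```

```text
0.0031037387402422815 z 1 1 -1
base [ 0.628 -0.32   0.067] u [-0.027  0.001  1.   ] [-0.391 -0.423 -1.268] 0.04605125504091528
[[-15, 4, 12, -0.4, -0.1, -0.6, 35], [-15, 4, 12, -0.4, -0.1, -0.6, 35], [-10, 0, 7, 0.0, 0.0, 0.0, 35]]
```

>>> jog_arm(
  deltas=[
    [[-15,4,12,-0.4,-0.1,-0.7,35],[-15,4,12,-0.4,-0.1,-0.6,35],[0,0,0,0,0,0,35]],
  ],
)

```text
clock: 8.7
eef_pos: [0.6197, -0.3297, 0.0806]
tool_rot: [0.657, -0.595, 0.34, 0.314]
ft_force: [-1.4, 0.1, -1.3]
grip_width: 0.0465
```

```bash
python3 down.py .015 .009
```

```text
0.0031037387402422815 z 1 1 -1
base [ 0.619 -0.319  0.024] u [ 0.004 -0.004  1.   ] [-1.355  0.149 -1.285] 0.04645651269448703
[[-5, 1, 8, -0.1, 0.3, 0.3, 35], [-5, 0, 3, 0.0, 0.0, 0.0, 35]]
```

>>> jog_arm(
  deltas=[
    [[-5,1,8,-0.1,0.3,0.3,35],[-3,0,2,0,0,0,35],[0,0,0,0,0,0,35]],
  ],
)

```text
clock: 9.0
eef_pos: [0.6222, -0.3325, 0.0711]
tool_rot: [0.653, -0.597, 0.345, 0.313]
ft_force: [0.4, 1.3, -0.7]
grip_width: 0.0465
```

```bash
python3 down.py .007
```

```text
0.0031037387402422815 z 1 1 -1
base [ 0.622 -0.322  0.014] u [-0.008  0.002  1.   ] [ 0.357  1.284 -0.653] 0.04645766862496272
[[-5, 3, 5, -0.3, -0.1, -0.4, 35]]
```

>>> jog_arm(
  deltas=[
    [[-3,3,3,-0.3,-0.1,-0.4,35],[0,0,0,0,0,0,35]],
  ],
)

```text
clock: 9.2
eef_pos: [0.6202, -0.3336, 0.0685]
tool_rot: [0.654, -0.596, 0.342, 0.315]
ft_force: [-0.5, -0.2, -1.5]
grip_width: 0.0464
```

```bash
python3 down.py .006
```

```text
0.0031037387402422815 z 1 1 -1
base [ 0.62  -0.323  0.011] u [-0.002  0.001  1.   ] [-0.475 -0.222 -1.544] 0.046413128584657244
[[-5, 1, 3, -0.1, -0.1, -0.1, 35]]
```

>>> jog_arm(
  deltas=[
    [[-3,1,2,-0.1,-0.1,-0.1,35],[0,0,0,0,0,0,35]],
  ],
)

```text
clock: 9.4
eef_pos: [0.6196, -0.3339, 0.0657]
tool_rot: [0.655, -0.596, 0.342, 0.315]
ft_force: [0.1, 0.3, -1.3]
grip_width: 0.0463
```

>>> jog_arm(
  deltas=[
    [[-2,0,1,0,0,0,35],[0,0,0,0,0,0,35]],
  ],
)

```text
clock: 9.6
eef_pos: [0.6196, -0.3337, 0.0636]
tool_rot: [0.654, -0.597, 0.342, 0.315]
ft_force: [-0.3, -0.3, -1.8]
grip_width: 0.046
```

```bash
python3 down.py .003
```

```text
0.0031037387402422815 z 1 1 -1
base [ 0.619 -0.323  0.007] u [-0.002  0.     1.   ] [-0.328 -0.318 -1.798] 0.046025732250196724
[[-3, 0, 2, 0.0, -0.0, -0.1, 35]]
```

>>> jog_arm(
  deltas=[
    [[-2,0,1,0,0,0,35],[0,0,0,0,0,0,35]],
  ],
)

```text
clock: 9.8
eef_pos: [0.6196, -0.3334, 0.0613]
tool_rot: [0.654, -0.597, 0.342, 0.315]
ft_force: [-0.5, 0.0, -0.5]
grip_width: 0.0464
```

>>> jog_arm(
  deltas=[
    [[-2,0,1,0,0,0,35],[0,0,0,0,0,0,35]],
  ],
)

```text
clock: 10.0
eef_pos: [0.6199, -0.3331, 0.0593]
tool_rot: [0.654, -0.597, 0.342, 0.315]
ft_force: [0.9, -0.7, -0.8]
grip_width: 0.0464
```

>>> jog_arm(
  deltas=[
    [[-2,0,1,0,0,0,35],[0,0,0,0,0,0,35]],
  ],
)

```text
clock: 10.2
eef_pos: [0.6202, -0.3335, 0.0596]
tool_rot: [0.653, -0.597, 0.344, 0.316]
ft_force: [0.2, -0.3, -0.8]
grip_width: 0.0464
```

```bash
python3 - <<'E'
from h import *
print(get_obs()['ft_force'],get_obs()['tau'])
S=camera('scene');print(get_obs()['ft_force'])
cv2.imwrite('pics/g.png',cv2.resize(S[110:230,250:370],None,fx=5,fy=5,interpolation=cv2.INTER_CUBIC)[...,::-1])
E
```

```text
[ 0.23884296 -0.27415579 -0.84585145] [-9.14087193e-02 -5.18174207e+01  1.94586504e+01 -2.04206765e+00
 -2.83377193e+00  3.64785446e-04]
[ 1.13927769  0.45382828 -1.01777031]
```

View pics/g.png

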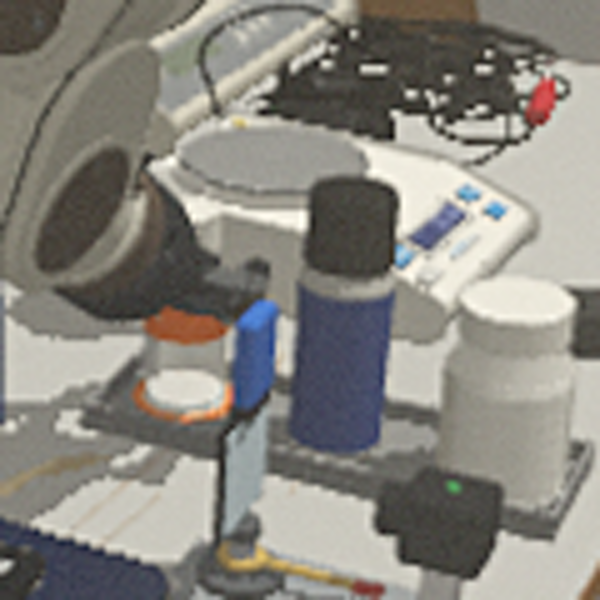

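The crop shows the bottle upright, its base ellipse at (187,392) centred in the ring, with can and jar untouched. One more nudge to confirm contact.

>>> jog_arm(
  deltas=[
    [[-3,0,2,0,0,0,35],[0,0,0,0,0,0,35],[0,0,0,0,0,0,35]],
  ],
)

```text
clock: 10.55
eef_pos: [0.6207, -0.3342, 0.0596]
tool_rot: [0.651, -0.596, 0.346, 0.317]
ft_force: [0.1, 0.4, -0.7]
grip_width: 0.0464
```

>>> jog_arm(
  deltas=[
    [[0,0,0,0,0,0,50],[0,0,0,0,0,0,55],[0,0,0,0,0,0,62],[0,0,0,0,0,0,70],[0,0,0,0,0,0,70]],
  ],
)

```text
clock: 11.05
eef_pos: [0.6204, -0.3343, 0.0583]
tool_rot: [0.651, -0.596, 0.346, 0.317]
ft_force: [-0.4, -0.2, 0.9]
grip_width: 0.0702
```

```bash
python3 down.py .003 | head -2; python3 - <<'E'
from h import *
S=camera('scene');o=get_obs();W=camera('wrist')
a=cv2.resize(S[110:230,250:370],None,fx=3.2,fy=3.2,interpolation=cv2.INTER_CUBIC)
cv2.imwrite('pics/i.png',np.hstack([a,W[:384,60:460]])[...,::-1])
E
```

```text
0.0031037387402422815 z 1 1 -1
base [ 0.62  -0.324  0.001] u [-0.005  0.01   1.   ] [-0.393 -0.223  0.875] 0.07016801856925484
```

View pics/i.png

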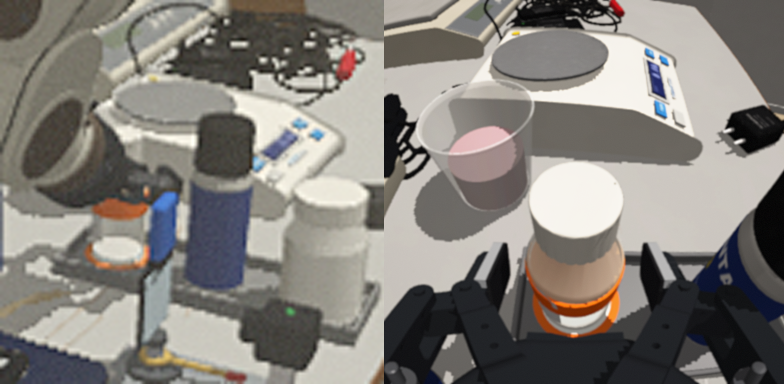

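Scene and wrist views show the bottle standing on the ring, released, with clear gaps on both sides and the can untouched. Retreat.

>>> jog_arm(
  deltas=[
    [[0,0,-20,0,0,0,75],[0,0,-30,0,0,0,75],[0,0,-35,0,0,0,75],[0,0,-35,0,0,0,75],[0,0,-30,0,0,0,75]],
  ],
)

```text
clock: 11.65
eef_pos: [0.6057, -0.2106, 0.1413]
tool_rot: [0.65, -0.598, 0.343, 0.32]
ft_force: [1.2, 0.7, -0.3]
grip_width: 0.0749
```

```bash
python3 - <<'E'
from ik import *
o=get_obs();print(o['eef_pos'],o['joint_pos'])
r0=R.from_quat(o['tool_rot']).as_matrix()
F=frame([0,0,-1],[-1,-.03,0]);t=np.array([.509,-.157,.215]);print(ik(t,F))
plan([(o['eef_pos']+[0,.02,.08],r0),(t,F)],50,step=40)
E
```

```text
0.0031037387402422815 z 1 1 -1
[ 0.606 -0.211  0.141] [ 0.068  0.593 -0.078  0.89  -0.976 -1.591]
(array([ 0.509, -0.157,  0.515]), np.float64(-0.2991890626015276), [[1.57, -0.0, 4.38], [1.57, -0.0, -1.9], [1.57, -0.0, -1.9], [1.57, -0.0, 4.38], [1.57, -0.0, -1.9], [1.57, -0.0, -1.9]])
[[18, 0, -20, 0.0, 0.0, 0.0, 50], [18, 0, -20, 0.0, 0.0, 0.0, 50], [18, 0, -20, 0.0, 0.0, 0.0, 50], [-4, 13, -4, -0.1, -8.0, 0.4, 50], [-5, 13, -4, -0.1, -8.0, 0.4, 50]]
[[-5, 13, -3, -0.1, -8.0, 0.4, 50], [-5, 14, -2, -0.1, -8.0, 0.4, 50], [-5, 14, -1, -0.1, -8.0, 0.4, 50], [-5, 14, -1, -0.1, -8.0, 0.4, 50], [-5, 14, 0, -0.1, -8.0, 0.4, 50]]
```

>>> jog_arm(
  deltas=[
    [[18,0,-20,0,0,0,50],[18,0,-20,0,0,0,50],[18,0,-20,0,0,0,50],[-4,13,-4,-0.1,-8,0.4,50],[-5,13,-4,-0.1,-8,0.4,50]],
  ],
)

```text
clock: 12.15
eef_pos: [0.5794, -0.1724, 0.2193]
tool_rot: [0.692, -0.638, 0.247, 0.229]
ft_force: [0.4, -0.5, 0.2]
grip_width: 0.0502
```

>>> jog_arm(
  deltas=[
    [[-5,13,-3,-0.1,-8,0.4,50],[-5,14,-2,-0.1,-8,0.4,50],[-5,14,-1,-0.1,-8,0.4,50],[-5,14,-1,-0.1,-8,0.4,50]],
  ],
)

```text
clock: 12.55
eef_pos: [0.5238, -0.1513, 0.2211]
tool_rot: [0.726, -0.686, 0.045, 0.032]
ft_force: [0.3, -1.3, -1.0]
grip_width: 0.0499
```

```bash
python3 - <<'E'
from ik import *
o=get_obs();print(o['eef_pos'],o['joint_pos'])
F=frame([0,0,-1],[-1,-.03,0]);t=np.array([.509,-.157,.215])
plan([(t,F)],50,step=40)
E
```

```text
0.0031037387402422815 z 1 1 -1
[ 0.524 -0.151  0.221] [-0.226  0.298  0.051  1.278 -0.1   -1.855]
[[4, 15, 6, -0.9, -6.2, 1.5, 50]]
```

>>> jog_arm(
  deltas=[
    [[4,15,4,-0.9,-6.2,1.5,50],[0,0,0,0,0,0,50],[0,0,0,0,0,0,50]],
  ],
)

```text
clock: 12.85
eef_pos: [0.5079, -0.1604, 0.2199]
tool_rot: [0.715, -0.699, 0.001, -0.003]
ft_force: [-0.1, 0.8, 0.4]
grip_width: 0.0498
```

```bash
python3 - <<'E'
from ik import *
o=get_obs();W=camera('wrist');print(o['eef_pos'],R.from_quat(o['tool_rot']).as_matrix())
cv2.imwrite('pics/j.png',W[...,::-1])
for t in ('handle','bottle','band','lens'):
    for r in masks_of(t,'wrist')[:2]:print(t,r['conf'],r['at'],atz('wrist',r['at'],.135,o))
hsv=cv2.cvtColor(W,cv2.COLOR_RGB2HSV);m=cv2.inRange(hsv,(105,150,100),(125,255,255))
n,l,st,c=cv2.connectedComponentsWithStats(m)
for i in range(1,n):
    if st[i,4]>80: print(st[i],c[i],atz('wrist',c[i],.153,o))
E
```

```text
0.0031037387402422815 z 1 1 -1
[ 0.508 -0.16   0.22 ] [[ 0.022 -1.     0.005]
 [-1.    -0.022  0.003]
 [-0.003 -0.005 -1.   ]]
handle 0.97 [253.0, 199.6] [ 0.506 -0.159  0.135]
bottle 0.78 [148.7, 22.9] [ 0.591 -0.303  0.135]
bottle 0.58 [173.6, 45.0] [ 0.57  -0.283  0.135]
band 0.93 [143.5, 20.0] [ 0.596 -0.306  0.135]
lens 0.89 [287.1, 171.1] [ 0.48  -0.184  0.135]
[244 182  14  49 628] [250.697 206.135] [ 0.508 -0.16   0.153]
[144 336  18  12 173] [152.445 341.988] [ 0.608 -0.003  0.153]
```

View pics/j.png

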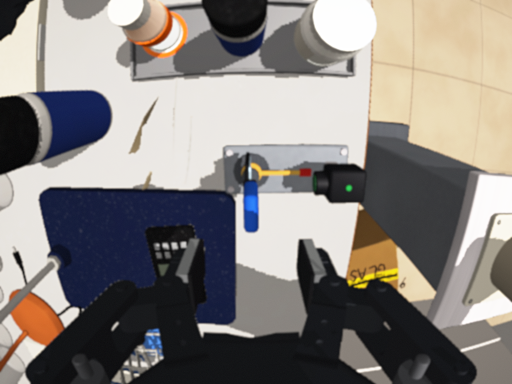

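Wrist view: handle at (251,206) with its face across the jaws, pointer from (258,173) to the red tip (310,172) toward the camera LED (349,188). Bottle standing on the ring at (150,25), can and jar in place. Now the pivot and azimuths.

```bash
python3 - <<'E'
from ik import *
o=get_obs()
im=cv2.imread('pics/j.png')
for n,uv,z in [('pivot disc',(252,169),.012),('LED',(349,188),.086),('lens',(314,183),.068),('tip',(310,172),.03),('baseL',(224,170),.006),('baseR',(348,170),.006),('bandtop?',(143.5,20),.06)]: print(n,atz('wrist',uv,z,o))
hsv=cv2.cvtColor(im,cv2.COLOR_BGR2HSV);m=cv2.inRange(hsv,(3,130,90),(20,255,255));k=m[0:70,110:200]
pts=cv2.findNonZero(k)+np.array([110,0]);e=cv2.fitEllipse(cv2.convexHull(pts.astype(np.int32)));print('orange all',e[0])
# base corners of fixed base plate: mirror-camera line direction
c=[atz('wrist',q,.006,o) for q in((224,146),(224,194),(348,146),(348,192))];print(c)
for z in(.02,.03,.04): print('pointer dir',z,np.degrees(np.arctan2(*(atz('wrist',(310,172),z,o)-atz('wrist',(265,173),z,o))[[1,0]])))
E
```

```text
0.0031037387402422815 z 1 1 -1
pivot disc [ 0.507 -0.153  0.012]
LED [ 0.409 -0.155  0.086]
lens [ 0.442 -0.154  0.068]
tip [ 0.439 -0.156  0.03 ]
baseL [ 0.542 -0.149  0.006]
baseR [ 0.384 -0.154  0.006]
bandtop? [ 0.625 -0.325  0.06 ]
orange all (156.7292938232422, 30.433303833007812)
[array([ 0.542, -0.179,  0.006]), array([ 0.542, -0.118,  0.006]), array([ 0.388, -0.185,  0.006]), array([ 0.381, -0.125,  0.006])]
pointer dir 0.02 -176.7903422077554
pointer dir 0.03 -176.79034220775537
pointer dir 0.04 -176.79034220775543
```

>>> jog_arm(
  deltas=[
    [[-1,0,25,0,0.3,0,50],[-1,0,30,0,0,0,50],[-1,0,30,0,0,0,50],[0,0,16,0,0,0,50],[0,0,0,0,0,0,50]],
  ],
)

```text
clock: 13.6
eef_pos: [0.5118, -0.1507, 0.1161]
tool_rot: [0.72, -0.694, 0.005, -0.001]
ft_force: [-0.3, -0.8, 0.1]
grip_width: 0.0501
```

>>> jog_arm(
  deltas=[
    [[5,4,0,0,-0.4,0,50],[0,0,0,0,0,0,50],[0,0,0,0,0,0,30]],
  ],
)

```text
clock: 13.9
eef_pos: [0.5092, -0.1552, 0.1179]
tool_rot: [0.721, -0.693, 0.003, -0.004]
ft_force: [-0.4, -0.2, -0.5]
grip_width: 0.0368
```

>>> jog_arm(
  deltas=[
    [[0,0,0,0,0,0,16],[0,0,0,0,0,0,5],[0,0,0,0,0,0,2],[0,0,0,0,0,0,2],[0,0,0,0,0,0,2]],
  ],
)

```text
clock: 14.4
eef_pos: [0.5084, -0.1558, 0.1196]
tool_rot: [0.721, -0.693, 0.003, -0.004]
ft_force: [-0.3, -0.2, -1.0]
grip_width: 0.0113
```

Gripped (11.3 mm on the 12 mm paddle). Turning ccw.

>>> jog_arm(
  deltas=[
    [[0,0,0,0,0,-5,2],[0,0,0,0,0,-6,2],[0,0,0,0,0,-6,2],[0,0,0,0,0,-6,2],[0,0,0,0,0,-6,2]],
  ],
)

```text
clock: 14.9
eef_pos: [0.5096, -0.1553, 0.1196]
tool_rot: [0.876, -0.482, 0.004, -0.003]
ft_force: [1.6, 0.4, -1.8]
grip_width: 0.0112
```

```bash
python3 - <<'E'
from h import *
o=get_obs();r=R.from_quat(o['tool_rot']);y=r.as_matrix()[:,1];print(o['eef_pos'],r.as_matrix()[:,2],'jaw az',np.degrees(np.arctan2(y[1],y[0])),o['ft_force'],o['ft_torque'],o['joint_pos'])
print(r.inv().apply(np.array([.5084,-.1558,.1185])-o['eef_pos'])*1000)
E
```

```text
[ 0.50956513 -0.15532176  0.11957692] [ 0.01075087  0.00192928 -0.99994035] jaw az -147.68959840182583 [ 1.6166137   0.43362528 -1.79257136] [ 0.11246398  0.44051875 -0.09590204] [-0.29871902  0.37143111 -0.11502871  1.07462925  0.0050078  -2.43339311]
[-0.22295421  1.25118204  1.06340459]
```

>>> jog_arm(
  deltas=[
    [[0,1,0,0,0,-6,2],[0,0,0,0,0,-6,2],[0,0,0,0,0,-6,2],[0,0,0,0,0,-6,2],[0,0,0,0,0,-6,2]],
  ],
)

```text
clock: 15.4
eef_pos: [0.5104, -0.1544, 0.1196]
tool_rot: [0.974, -0.228, 0.006, -0.004]
ft_force: [0.2, 1.1, -1.1]
grip_width: 0.0111
```

>>> jog_arm(
  deltas=[
    [[0,0,0,0,0,0,2],[0,0,0,0,0,0,2]],
  ],
)

```text
clock: 15.6
eef_pos: [0.5105, -0.1544, 0.1196]
tool_rot: [0.973, -0.229, 0.006, -0.003]
ft_force: [1.1, -0.2, -1.3]
grip_width: 0.0112
```

```bash
cat > chk.py <<'E'
from h import *
import sys
np.set_printoptions(precision=4,suppress=True)
o=get_obs();r=R.from_quat(o['tool_rot']);y=r.as_matrix()[:,1];print(o['eef_pos'],'jaw az',np.degrees(np.arctan2(y[1],y[0])),o['ft_force'],o['ft_torque'],o['joint_pos'],o['grip_width'])
W=camera('wrist');S=camera('scene');T=camera('top')
n=sys.argv[1]
cv2.imwrite(f'pics/{n}_w.png',W[...,::-1]);cv2.imwrite(f'pics/{n}_s.png',S[...,::-1]);cv2.imwrite(f'pics/{n}_t.png',T[...,::-1])
s=cv2.resize(S[120:250,250:380],(390,390),interpolation=cv2.INTER_CUBIC)
cv2.imwrite(f'pics/{n}.png',np.hstack([s,cv2.resize(W[:,:400],(400,390))])[...,::-1])
for c in('wrist','scene'):
  for t in('bottle','sight'):
    for q in masks_of(t,c)[:2]:print(c,t,q['conf'],q['at'])
E
python3 chk.py k
```

```text
[ 0.5105 -0.1544  0.1196] jaw az -116.50800768956468 [ 1.1294 -0.2431 -1.2521] [-0.1083  0.5318 -0.0694] [-0.2979  0.3717 -0.1146  1.0737  0.0074 -2.9768] 0.011201482316102542
wrist bottle 0.67 [380.2, 8.5]
wrist sight 0.92 [270.4, 161.9]
wrist sight 0.21 [259.7, 216.8]
scene bottle 0.84 [284.6, 179.4]
scene sight 0.27 [319.8, 179.1]
scene sight 0.16 [352.5, 186.4]
```

View pics/k.png

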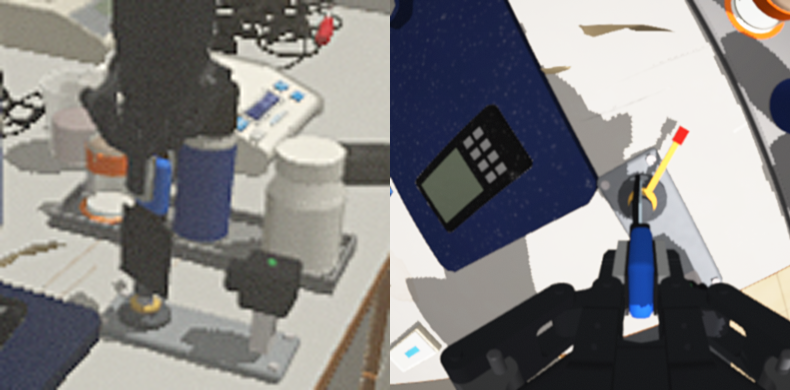

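The scene view shows the bottle upright behind the gripper, with can and jar in place. In the wrist view the pointer's red tip is near (291,132), aiming at the ring and bottle (365,15). Next I measure the azimuths.

```bash
cat > az.py <<'E'
from h import *
import sys
np.set_printoptions(precision=4,suppress=True)
o=get_obs();W=cv2.imread(f'pics/{sys.argv[1]}_w.png');hsv=cv2.cvtColor(W,cv2.COLOR_BGR2HSV)
def pix(lo,hi,x0,x1,y0,y1):
    m=cv2.inRange(hsv,lo,hi);k=np.zeros_like(m);k[y0:y1,x0:x1]=m[y0:y1,x0:x1];p=cv2.findNonZero(k);return p.reshape(-1,2).astype(float)
red=np.vstack([pix((0,150,80),(5,255,255),270,310,115,150),]);yel=pix((18,100,120),(32,255,255),255,300,130,192)
az=lambda v:np.degrees(np.arctan2(v[1],v[0]))
for z in(.025,.03,.035):
    pr=atz('wrist',red.mean(0),z,o);py=np.array([atz('wrist',p,z,o) for p in yel]);c=py.mean(0)
    d=np.linalg.svd(py[:,:2]-c[:2])[2][0];d*=np.sign(d@(pr-c)[:2])
    print(z,'red',red.mean(0),pr,'yel->red',az(pr-c),'fit',az(d),len(yel),'yel c',c)
P=np.array([.5085,-.1555]);B=np.array([.620,-.323]);print('want',az(B-P))
e=cv2.fitEllipse(cv2.convexHull(pix((3,120,120),(20,255,255),330,400,0,38).astype(np.int32)))
T=cv2.imread(f'pics/{sys.argv[1]}_s.png');m=cv2.inRange(cv2.cvtColor(T,cv2.COLOR_BGR2HSV),(3,110,90),(20,255,255))
n,l,st,cc=cv2.connectedComponentsWithStats(m[150:200,265:305])
for i in range(1,n):
    if st[i,4]>15:print('scene orange',st[i],cc[i]+[265,150])
E
python3 az.py k
```

```text
0.025 red [290.125  132.9444] [ 0.5448 -0.2056  0.025 ] yel->red -55.30600723016333 fit -54.852135931216864 374 yel c [ 0.5257 -0.1781  0.025 ]
0.03 red [290.125  132.9444] [ 0.5455 -0.2053  0.03  ] yel->red -55.306007230163495 fit -54.85213593121688 374 yel c [ 0.5269 -0.1783  0.03  ]
0.035 red [290.125  132.9444] [ 0.5462 -0.2049  0.035 ] yel->red -55.30600723016382 fit -54.85213593121687 374 yel c [ 0.528  -0.1786  0.035 ]
want -56.34941956598564
scene orange [14 20 14  9 89] [285.6629 174.4719]
scene orange [12 36 14  9 25] [281.56 190.96]
```

>>> jog_arm(
  deltas=[
    [[0,0,0,0,0,1,2],[0,0,0,0,0,0,2],[0,0,0,0,0,0,2]],
  ],
)

```text
clock: 16.25
eef_pos: [0.5104, -0.1544, 0.1196]
tool_rot: [0.971, -0.238, 0.006, -0.003]
ft_force: [0.2, 0.7, -1.1]
grip_width: 0.0113
```

```bash
python3 chk.py l; python3 az.py l; python3 -c "
from h import *
p,v=ray('scene',(285.7,174.5));P=np.array([.62,-.323,.06]);print('band ray offset',p+v*((P-p)@v)-P)"
```

```text
[ 0.5104 -0.1544  0.1196] jaw az -117.53783109414779 [ 0.1601  0.6569 -1.05  ] [-0.1184  0.5361 -0.075 ] [-0.2981  0.3717 -0.1147  1.0736  0.0075 -2.959 ] 0.011261151080418414
wrist bottle 0.77 [374.7, 6.1]
wrist sight 0.83 [272.9, 162.0]
scene bottle 0.68 [282.4, 176.3]
0.025 red [291.5139 133.6042] [ 0.5427 -0.2071  0.025 ] yel->red -57.68204636174297 fit -57.115397594452226 374 yel c [ 0.5248 -0.1788  0.025 ]
0.03 red [291.5139 133.6042] [ 0.5435 -0.2067  0.03  ] yel->red -57.6820463617435 fit -57.1153975944522 374 yel c [ 0.5259 -0.179   0.03  ]
0.035 red [291.5139 133.6042] [ 0.5443 -0.2064  0.035 ] yel->red -57.6820463617432 fit -57.11539759445221 374 yel c [ 0.5271 -0.1793  0.035 ]
want -56.34941956598564
scene orange [14 20 14  9 90] [285.6111 174.4444]
scene orange [12 36 14  9 26] [281.5769 191.0385]
band ray offset [ 0.00178387  0.00495247 -0.00797581]
```

The pointer line from the tip reaches the bottle's row at x = 0.618 against 0.620, so it is on target. The hold is steady, so I hand in.

```bash
python3 -c "
from workcell import *
print(job_done());print(get_obs()['clock'])"
```

```text
the job is handed in; nothing more can be done
None
the job is handed in; nothing more can be done
```

The bottle is standing upright and released on the orange ring, and the arm is still holding the mirror handle with the pointer aimed at the bottle. I handed the job in at about 16.5 s on the robot's clock.

**Bottle:** The last pictures show it upright on the ring, about 1–2 mm off centre by the last grasp estimate before release. The spray can and the jar are still standing in their places.

**Mirror:** I gripped the handle (11.3 mm measured on the 12 mm paddle) and turned it about 60°. The pointer measures about −57.4°, against −56.3° to −56.9° wanted from the pivot estimates. Its line passes within about 2 mm of the bottle's axis. I judged the aim from the pointer; I did not look through the little camera itself.

**Checks that disagreed or stayed uncertain:**
- The first turn overshot slightly, so I corrected it by 1°.
- My two ways of fitting the pointer's direction differ by about 0.6°.
- Contact with the tray floor showed because the arm stopped descending rather than as a clear rise in force. The view after release confirmed the bottle was standing.
- A rough check of the band's position from the scene camera was off by up to 8 mm in height. The band was partly hidden in that view.

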